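# Brush out the deep housing cup

### The arm

A 7-joint arm with a two-finger parallel gripper is mounted at the origin on the work surface. World frame = base frame: x ahead of the robot, y to its left, z up, the work surface at z = 0. Lengths are in mm, angles in rad, forces in N, time in s.
With the tool pointing down it reaches from about 400 to 875 mm from the base axis. Payload 4.4 kg.
Tool frame: the origin (TCP) lies on the mounting face of the last link; the fingertips stand 173 mm ahead of it and the grasp point (between the pads) lies 155 mm ahead of it; z points along the fingers, y is the line along which they close (so a half turn about z gives the same grasp; the last joint's range is limited). The gripper opens to 85 mm and grips with 20 to 120 N. Pads are 22 mm wide; open, the fingers measure 114 mm over their backs; the gripper's body (76 mm by 85 mm) begins 54 mm behind the grasp point. The pads swing forward as they close: fully open they stand 13 mm farther back than shut.
Start: joints at [1.175, 0.628, 0.038, 1.517, -0.027, 0.996, -0.02], TCP at [210.526, -614.975, 404.713] pointing down, gripper open.
Joint ranges: [-3.06, 3.06], [-0.37, 2.12], [-1.25, 1.32], [0.18, 2.47], [-1.1, 4.24], [0.23, 1.98], [-2.94, 2.94]. Speed limits (rad/s): [2.57, 2.57, 3.14, 3.14, 3.14, 3.14, 3.14].

### API

Orientations are given as a unit quaternion [x, y, z, w].
In Python, from bench import ctrl gives the robot as it stands.
- The arm moves only by the tool arm_command, never from a script. Its argument "steps" is a list of rows, each a list of 7 numbers: the turn, a rotation vector about the tool's x, y, z each as a share of 0.08 rad, from -1 to 1, then the shift along the tool's x, y, z each as a share of 0.02 m, from -1 to 1, then the opening, from 0 (shut) to 1 (fully open). In form: [[wx, wy, wz, dx, dy, dz, claw], ...]. A call has 1 to 5 rows; each row shifts and turns the commanded pose from where the row before left it, along the tool's axes as they then stand; what a row does not reach is not made up. A row lasts 1/10 s, in which the tool goes at most 50 mm and 8.59 degrees, less where a joint would pass 70% of its speed; a pose out of reach is approached as far as the arm can. A call with a number of a shift or a turn outside -1 to 1 is refused whole. A call with a gripper value outside its range is refused whole. The fingers move at their own pace and stop on an object; "newtons" is the grip in N (left out, the last holds). Time passes only in rows, so rows that do not move let the fingers close. It gives the time, the measured TCP pose, the force, the opening and the grip force at its end, in the units of the state.
- ctrl.get_state(): the state, without advancing time (a new reading comes with each control period).
- ctrl.get_image(name): name is "scene" or "top" or "wrist"; returns the picture (420x560x3 uint8, red, green, blue); there is no depth.
- ctrl.camera_info(name): a dict with "fovy" (degrees; the focal length in pixels is half the picture's height over the tangent of half this angle, whatever the lens; pixels are square), "cx", "cy" (the principal point, pixels), "camera_from_world" (4x4, takes a point from world to camera coordinates). Camera axes: x right, y down, z forward; pixel columns grow to the right and rows downward; lengths in mm; the calibration is good to about 2 mm. A picture is of the moment at which its call begins: read the wrist's pose just before it. camera_info takes no time and is no camera call; for the wrist camera it gives the pose at the moment of the call.
- ctrl.finish_job(): hands the job in; it is judged then, once.
The state is a dict: "time_s": time; "q": joint angles; "joint_vel": joint speeds; "effort": joint torques, N m; "position": TCP position; "orientation": TCP orientation; "force": force on the tool from outside, world axes, zero at the start; "wrist_torque": the same for the moment, N m; "gripper_width": finger opening in mm; "grip_force": force on a finger pad.
Only numpy, scipy, OpenCV 4.12 (cv2) and the standard library are available. Lean on these libraries where they do the work, as an engineer would, in place of code of your own. Each camera call takes 0.05 s, during which the arm holds its last target. There are 200 camera calls.

### The job

Unhook the long round brush from the fork of its stand and gently scrub out the deeper of the two flanged steel cups: push the brush down to the floor of the cup three times, after each push drawing it up until the bristles rise above the rim. Then hang the brush back in the fork of its stand by its collar, straight down and well inside the fork; leave the cup standing where it was and do not disturb the other things on the bench.

Things in the scene. Friction and masses are not known exactly. Their poses are not given: they have to be found in the camera images.
- brush: Round brush 225 mm long, 90 g, hanging handle-up in the fork. Origin: lower tip, on the axis; z up along it. From the tip: steel nub 9 mm wide (0-6 mm); pale bristle head (6-56 mm) that looks 52 mm wide, bristles yield to a hard core 40 mm wide; steel stem 7 mm wide (56-135 mm); black collar 36 mm wide (135-141 mm); square wooden handle 18 x 18 mm, faces square to x and y (141-225 mm).
- brush_collar (a point): Point on the brush axis at the underside of the collar, 135 mm above the tip.
- brush_grip (a point): Point on the brush axis in mid handle, 185 mm above the tip, a good place to grip from above.
- stand: Brush stand fixed to the bench: grey base plate 120 x 100 x 10 mm (x -50 to +70 mm), grey column 152 mm high at x +30 to +50 mm, and on it a flat steel fork that opens towards the stand's -x. Nothing on it is higher than the fork's top, 160 mm above the bench. Origin: on the bench, straight under the place in the slot where the brush hangs at the start.
- stand_seat (a point): On the fork's top, 160 mm above the stand's origin: where the collar's underside rests at the start. Fork 8 mm thick; slot 16 mm wide, closed at x = +8 mm, straight to x = -42 mm, tips flaring to x = -58 mm. The stem lies in the slot, the collar on the prongs; the bristle head is wider than the slot, so the brush goes in and out along x with the collar just above the prongs.
- deep_cup: The deeper open steel cup, loose, standing on the bench: 105 mm high, 66 mm outside diameter, bore 56 mm, walls 5 mm, floor 8 mm above the bench, foot flange 94 mm across and 8 mm thick. About 0.9 kg. Origin: centre of the underside; z up.
- deep_cup_floor (a point): Centre of the deep cup's inner floor, 8 mm above its underside; the rim is 97 mm above this point.
- short_cup: The other flanged steel cup, not to be used: 55 mm high, 74 mm outside diameter, flange 102 mm across. Origin: centre of the underside.
- socket_a: Bystander: steel socket, 28 mm across, 38 mm high, upright. Origin: centre of underside.
- socket_b: Bystander: steel socket, 24 mm across, 34 mm high, upright. Origin: centre of underside.
- screwdriver: Bystander: screwdriver lying at the back.
- wrench: Bystander: wrench lying at the back.
- bolt_tray: Bystander: black tray, 90 x 120 x 22 mm, at the back.
- oiler: Bystander: white squeeze oiler with a blue spout, 52 mm across, 135 mm high, at the back.
- sieve_dish: Bystander: aluminium dish, 96 mm across, 30 mm high.
- jar: Bystander: amber jar, 60 mm across, 75 mm high.
Not all that is in view belongs to the job. There is more than one size of the brush; the job needs the middle-sized.

How it is judged:
By the outcome, as a careful person would: the job done as asked, in the order asked, and still so for the second after the job is handed in, with the robot touching nothing.
It also fails if it takes over 72 s, if anything falls off the work surface, if the arm or the gripper's body presses on something with over 40 N, if the wrist force passes 120 N, or if a joint passes its speed limit or range.

## Working session

There is one attempt and no reset: what is moved stays moved. The work goes in short steps, Python scripts to look and compute and a tool call to move; the robot and the scene stay as the last step left them, time stands still between calls to the robot, and variables do not carry over. Pictures are saved under pics/ and viewed, at most 10 in all, crops included, and the job is handed in when it is done.

Besides the shell and the picture viewer there is one more tool, called after ">>>" as name([rows], argument=value, ...), one row to a line, values as JSON. arm_command: Moves the arm, as the interface text tells. Its arguments: {"type":"object","properties":{"steps":{"type":"array","items":{"type":"array","items":{"type":"number"}}},"newtons":{"type":"number"}},"required":["steps"]}

```bash
mkdir -p pics; ls; python3 - <<'E'
from bench import ctrl
import cv2,numpy as np
s=ctrl.get_state();print({k:np.round(v,3).tolist() for k,v in s.items()})
for n in("scene","top"):
    im=ctrl.get_image(n);cv2.imwrite(f"pics/{n}0.png",im[:,:,::-1]);i=ctrl.camera_info(n);print(n,i["fovy"],i["cx"],i["cy"],np.round(i["camera_from_world"],4).tolist(),[k for k in i])
E
```

```text
pics
{'time_s': 0.0, 'q': [1.175, 0.629, 0.038, 1.518, -0.027, 0.996, -0.02], 'joint_vel': [0.0, 0.0, -0.0, 0.001, -0.001, 0.001, -0.0], 'effort': [0.001, -56.342, 1.226, -19.345, 0.011, 0.011, -0.0], 'position': [210.443, -614.689, 403.787], 'orientation': [0.986, 0.164, -0.0, -0.001], 'force': [-0.329, 0.845, 0.092], 'wrist_torque': [0.027, 0.034, -0.026], 'grip_force': 0.0, 'gripper_width': 85.35}
scene 50.12314503374989 279.61529030285453 212.37803972043832 [[0.4386, 0.8986, 0.0059, -239.8813], [0.7773, -0.3761, -0.5044, -374.9301], [-0.4511, 0.2258, -0.8635, 1568.8598], [0.0, 0.0, 0.0, 1.0]] ['fovy', 'cx', 'cy', 'camera_from_world']
top 57.890030330581894 276.6332613691135 213.87506877845976 [[-0.0171, -0.9998, -0.0121, 2.3537], [-0.9923, 0.0185, -0.1226, 569.8112], [0.1228, 0.0099, -0.9924, 1093.3532], [0.0, 0.0, 0.0, 1.0]] ['fovy', 'cx', 'cy', 'camera_from_world']
```

View pics/scene0.png

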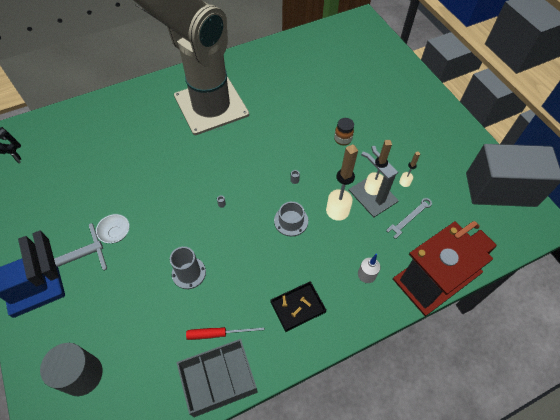

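View pics/top0.png

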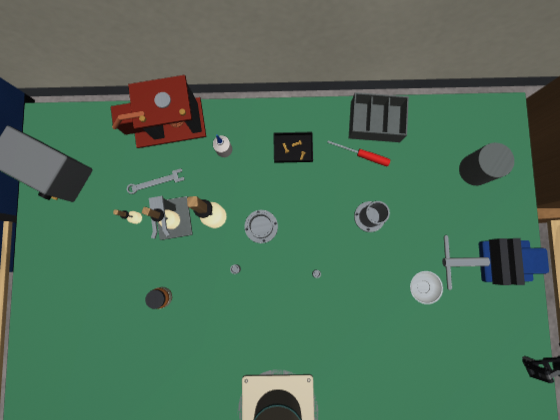

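The scene view shows the stand at about (375,190) with the middle brush in it. A large brush stands at (340,200) and a small one at (407,170). The tall cup is at (187,265). The top view has the stand at (170,215) and the deep cup at (371,216). I'll enlarge both stand areas.

```bash
python3 - <<'E'
import cv2,numpy as np
a=cv2.imread("pics/top0.png")[180:260,100:240];b=cv2.imread("pics/scene0.png")[130:230,320:430]
c=cv2.imread("pics/scene0.png")[240:290,160:215];d=cv2.imread("pics/top0.png")[195:235,345:395]
o=np.zeros((600,800,3),np.uint8)
def put(i,x,y,k):
    i=cv2.resize(i,None,fx=k,fy=k,interpolation=cv2.INTER_CUBIC);o[y:y+i.shape[0],x:x+i.shape[1]]=i[:600-y,:800-x]
put(a,0,0,3);put(b,420,0,3);put(c,0,310,5);put(d,420,310,5)
# put scene crop bigger
cv2.imwrite("pics/z1.png",o)
E
```

```text
(no output)
```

View pics/z1.png

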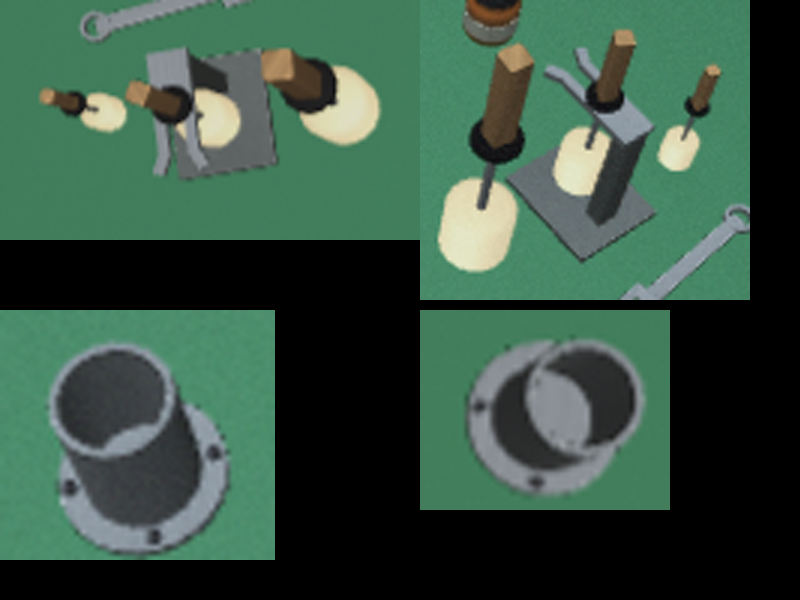

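The crop shows the fork opening towards image-down in the top view, about world -x, with the collar at about (157,214.5). The deep cup's rim is centred near (377.5,212). Next I cast rays for these.

```bash
cat > h.py <<'E'
from bench import ctrl
import cv2,numpy as np
def cam(n):
    i=ctrl.camera_info(n);f=210/np.tan(np.radians(i["fovy"])/2);return f,i["cx"],i["cy"],np.array(i["camera_from_world"])
def ray(n,p,c=None):
    f,cx,cy,T=c or cam(n);R=T[:3,:3];d=R.T@np.array([(p[0]-cx)/f,(p[1]-cy)/f,1]);return -R.T@T[:3,3],d/np.linalg.norm(d)
def plane(n,p,z,c=None):
    o,d=ray(n,p,c);return o+d*(z-o[2])/d[2]
def tri(p1,p2,n1="top",n2="scene"):
    o,d=ray(n1,p1);e,g=ray(n2,p2);s=np.linalg.lstsq(np.c_[d,-g],e-o,rcond=None)[0];a=o+d*s[0];b=e+g*s[1];return (a+b)/2,np.linalg.norm(a-b)
def proj(n,P,c=None):
    f,cx,cy,T=c or cam(n);q=T[:3,:3]@np.array(P)+T[:3,3];return q[0]/q[2]*f+cx,q[1]/q[2]*f+cy
E
python3 - <<'E'
from h import *
np.set_printoptions(precision=1,suppress=True)
t=lambda u,v:(100+(u+.5)/3-.5,180+(v+.5)/3-.5)
s=lambda u,v:(320+(u-420+.5)/3-.5,130+(v+.5)/3-.5)
print("collar",tri(t(172,104),s(605,96)),plane("top",t(172,104),163),plane("scene",s(605,96),163))
print("htop",tri(t(136,91),s(624,37)))
for c in((262,50),(276,163),(182,180)):print("plate top",plane("top",t(*c),10))
for c in((507,178),(583,260),(655,213)):print("plate sc",plane("scene",s(*c),10))
print("cup",plane("top",(345+163.5/5-.5,195+87.5/5-.5),105),plane("scene",(160+113.5/5-.5,240+92.5/5-.5),105))
print("big collar",tri(t(305,90),s(497,138)),"bightop",tri(t(278,65),s(516,57)))
print("small htop",tri(t(48,97),s(711,71)))
E
```

```text
collar (array([558.3, 306.1, 166.6]), np.float64(0.661868641087959)) [558.6 307.  163. ] [556.3 308.6 163. ]
htop (array([558.1, 306.5, 251.6]), np.float64(1.1397316423668145))
plate top [632.1 266.2  10. ]
plate top [516.3 250.6  10. ]
plate top [500.8 345.5  10. ]
plate sc [517.6 250.9  10. ]
plate sc [634.4 269.4  10. ]
plate sc [619.4 364.4  10. ]
cup [ 561.2 -288.1  105. ] [ 562.6 -288.2  105. ]
big collar (array([565.7, 184.8, 184.6]), np.float64(0.7252951771351047)) bightop (array([568.9, 181.1, 304.6]), np.float64(1.318627999615363))
small htop (array([568.5, 422.3, 150.9]), np.float64(0.0064814602341769015))
```

>>> arm_command([
  [0,0,0.73,0,0,-1,1],
  [0,0,0.73,0,0,-1,1],
  [0,0,0.73,0,0,-1,1],
  [0,0,0,0,0,-1,1],
  [0,0,0,0,0,0,1],
])

```text
time_s: 0.6
position: [210.7, -615.5, 487.3]
orientation: [0.997, 0.077, 0.001, 0.002]
force: [0.5, 0.3, 0.7]
gripper_width: 85.2
grip_force: 0.0
```

>>> arm_command([
  [0,0,0,1,-0.67,0,1],
  [0,0,0,1,-0.67,0,1],
  [0,0,0,1,-0.67,0,1],
  [0,0,0,1,-0.67,0,1],
  [0,0,0,1,-0.67,0,1],
])

```text
time_s: 1.1
position: [299.5, -532.4, 483.3]
orientation: [0.997, 0.077, -0.0, -0.001]
force: [2.1, -0.3, 0.1]
gripper_width: 85.3
grip_force: 0.0
```

>>> arm_command([
  [0,0,0,1,-0.67,0,1],
  [0,0,0,1,-0.67,0,1],
  [0,0,0,1,-0.67,0,1],
  [0,0,0,1,-0.67,0,1],
  [0,0,0,1,-0.67,0,1],
])

```text
time_s: 1.6
position: [388.0, -450.8, 483.4]
orientation: [0.997, 0.077, -0.001, -0.001]
force: [0.7, -0.5, -0.1]
gripper_width: 85.4
grip_force: 0.0
```

>>> arm_command([
  [0,0,0,1,-0.67,0,1],
  [0,0,0,1,-0.67,0,1],
  [0,0,0,1,-0.67,0,1],
  [0,0,0,1,-0.67,0,1],
  [0,0,0,0,0,0,1],
])

```text
time_s: 2.1
position: [461.2, -383.0, 483.2]
orientation: [0.997, 0.08, 0.0, -0.002]
force: [-0.5, 0.2, 0.5]
gripper_width: 85.2
grip_force: 0.0
```

```bash
python3 - <<'E'
from h import *
c=cam("wrist");im=ctrl.get_image("wrist");cv2.imwrite("pics/w1.png",im[:,:,::-1])
np.set_printoptions(precision=1,suppress=True)
print("campos",ray("wrist",(280,210),c),"cup rim at",proj("wrist",(562,-288,105),c),ctrl.get_state()["position"],ctrl.get_state()["q"])
import json;json.dump([c[0],c[1],c[2],c[3].tolist()],open("w1.json","w"))
E
```

```text
campos (array([ 544.3, -369.2,  451.5]), array([-0.3, -0.1, -0.9])) cup rim at (np.float64(208.08025590742218), np.float64(80.95919518970285)) [ 459.5 -384.8  483.4] [ 0.6  0.5  0.1  1.6 -0.   1.1 -0.7]
```

View pics/w1.png

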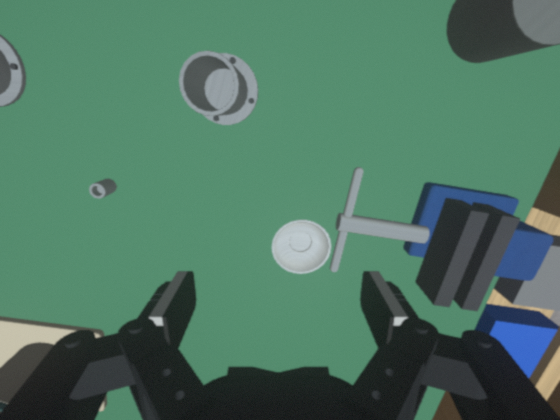

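The wrist view shows the deep cup's rim centred at about (208,82), against a predicted (208,81). That puts the cup at about (561,-288). Next I cross to the stand, rising to clear the big brush.

>>> arm_command([
  [0,0,0,0.3,-1,-0.2,1],
  [0,0,0,0.3,-1,-0.2,1],
  [0,0,0,0.3,-1,-0.2,1],
  [0,0,0,0.3,-1,-0.2,1],
  [0,0,0,0.3,-1,-0.2,1],
])

```text
time_s: 2.65
position: [471.5, -283.5, 504.1]
orientation: [0.997, 0.076, -0.001, 0.0]
force: [0.8, -0.5, 0.3]
gripper_width: 85.6
grip_force: 0.0
```

>>> arm_command([
  [0,0,0,0.3,-1,-0.2,1],
  [0,0,0,0.3,-1,-0.2,1],
  [0,0,0,0.3,-1,-0.2,1],
  [0,0,0,0.3,-1,-0.2,1],
  [0,0,0,0.3,-1,-0.2,1],
])

```text
time_s: 3.15
position: [486.0, -180.2, 524.2]
orientation: [0.997, 0.076, -0.001, 0.0]
force: [-0.4, 0.2, 0.0]
gripper_width: 85.3
grip_force: 0.0
```

>>> arm_command([
  [0,0,0,0.3,-1,-0.2,1],
  [0,0,0,0.3,-1,-0.2,1],
  [0,0,0,0.3,-1,-0.2,1],
  [0,0,0,0.3,-1,-0.2,1],
  [0,0,0,0.3,-1,-0.2,1],
])

```text
time_s: 3.65
position: [500.6, -76.8, 544.2]
orientation: [0.997, 0.076, -0.001, 0.0]
force: [0.9, 0.3, 0.4]
gripper_width: 85.7
grip_force: 0.0
```

>>> arm_command([
  [0,0,0,0.3,-1,0,1],
  [0,0,0,0.3,-1,0,1],
  [0,0,0,0.3,-1,0,1],
  [0,0,0,0.3,-1,0,1],
  [0,0,0,0.3,-1,0,1],
])

```text
time_s: 4.15
position: [515.1, 26.5, 544.0]
orientation: [0.997, 0.076, -0.001, 0.0]
force: [-0.2, -0.4, 0.1]
gripper_width: 85.5
grip_force: 0.0
```

>>> arm_command([
  [0,0,0,0.3,-1,0,1],
  [0,0,0,0.3,-1,0,1],
  [0,0,0,0.3,-1,0,1],
  [0,0,0,0.3,-1,0,1],
  [0,0,0,0.3,-1,0,1],
])

```text
time_s: 4.65
position: [529.7, 129.8, 544.0]
orientation: [0.997, 0.076, -0.001, 0.001]
force: [0.4, 0.1, -0.1]
gripper_width: 85.5
grip_force: 0.0
```

>>> arm_command([
  [0,0,0,0.3,-1,0,1],
  [0,0,0,0.3,-1,0,1],
  [0,0,0,0.3,-1,0,1],
  [0,0,0,0.3,-1,0,1],
  [0,0,0,0.3,-1,0,1],
])

```text
time_s: 5.15
position: [544.3, 233.3, 543.9]
orientation: [0.997, 0.076, -0.0, 0.001]
force: [-0.7, 0.1, -0.1]
gripper_width: 85.3
grip_force: 0.0
```

>>> arm_command([
  [0,0,0,0.3,-1,0,1],
  [0,0,0,0.3,-1,0,1],
  [0,0,0,0.3,-1,0,1],
  [0,0,0,0,0,0,1],
])

```text
time_s: 5.55
position: [552.3, 297.9, 543.3]
orientation: [0.997, 0.079, -0.001, -0.0]
force: [-0.8, 0.1, -0.4]
gripper_width: 85.3
grip_force: 0.0
```

```bash
python3 - <<'E'
from h import *
np.set_printoptions(precision=1,suppress=True)
s=ctrl.get_state();c=cam("wrist");im=ctrl.get_image("wrist");cv2.imwrite("pics/w2.png",im[:,:,::-1])
print("campos",ray("wrist",(280,210),c)[0],"htop",proj("wrist",(558,307,250),c),"collar",proj("wrist",(558,307,163),c),s["position"],s["orientation"])
import pickle;pickle.dump(c,open("w2.pkl","wb"))
E
```

```text
campos [635.4 311.2 511.3] htop (np.float64(269.7852137705864), np.float64(197.5218146214954)) collar (np.float64(271.7760392728824), np.float64(177.18742382491888)) [552.3 297.9 543.3] [ 1.   0.1 -0.  -0. ]
```

View pics/w2.png

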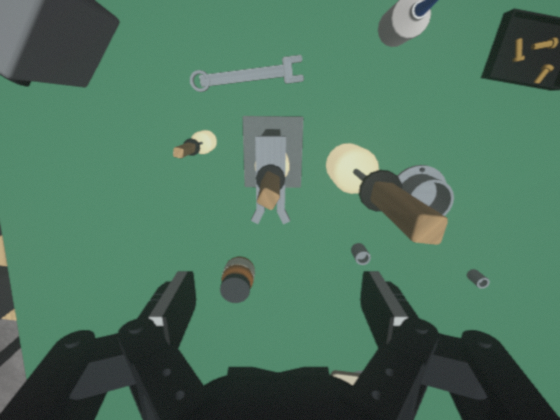

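```bash
python3 - <<'E'
import cv2
cv2.imwrite("pics/z2.png",cv2.resize(cv2.imread("pics/w2.png")[110:235,225:320],None,fx=6,fy=4.8*1.25,interpolation=cv2.INTER_CUBIC)[150:])
E
```

```text
(no output)
```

View pics/z2.png

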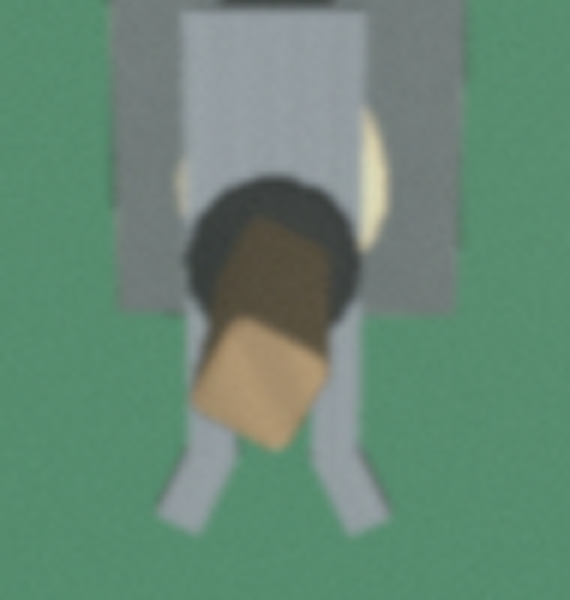

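The handle is turned about 30° clockwise in the picture relative to the stand, so I turn the tool about +0.53 rad about its z and come down partway.

>>> arm_command([
  [0,0,0,0.34,-0.45,0,1],
  [0,0,0.94,0,0,0.5,1],
  [0,0,0.94,0,0,0.5,1],
  [0,0,0.94,0,0,0.5,1],
  [0,0,0.94,0,0,0.5,1],
])

```text
time_s: 6.1
position: [558.4, 304.8, 504.3]
orientation: [0.997, -0.076, 0.0, 0.0]
force: [0.2, -0.2, 0.1]
gripper_width: 85.6
grip_force: 0.0
```

>>> arm_command([
  [0,0,0.94,0,0,0.5,1],
  [0,0,0.94,0,0,0.5,1],
  [0,0,0.94,0,0,0.5,1],
  [0,0,0,0,0,0,1],
])

```text
time_s: 6.5
position: [557.9, 304.8, 473.3]
orientation: [0.983, -0.186, -0.001, 0.001]
force: [-0.1, -0.6, 0.2]
gripper_width: 85.5
grip_force: 0.0
```

```bash
python3 - <<'E'
from h import *
np.set_printoptions(precision=3,suppress=True)
import pickle;c2=pickle.load(open("w2.pkl","rb"))
print("w2 htop",plane("wrist",(267.75,198.9),250,c2),"collar",plane("wrist",(270,178.2),166,c2))
s=ctrl.get_state();c=cam("wrist");im=ctrl.get_image("wrist");cv2.imwrite("pics/w3.png",im[:,:,::-1])
u=proj("wrist",(557.6,307.9,250),c);print("htop pred",u,s["position"],s["orientation"],s["q"])
pickle.dump(c,open("w3.pkl","wb"))
x,y=int(u[0])-70,int(u[1])-70
cv2.imwrite("pics/z3.png",cv2.resize(im[y:y+130,x:x+140,::-1],None,fx=4,fy=4,interpolation=cv2.INTER_CUBIC));print(x,y)
E
```

```text
w2 htop [556.377 308.678 250.   ] collar [557.106 308.961 166.   ]
htop pred (np.float64(272.7886468007501), np.float64(236.84211740156027)) [557.94  304.826 473.31 ] [ 0.983 -0.186 -0.001  0.001] [-0.532  0.546 -0.02   1.468  0.013  1.13  -2.5  ]
202 166
```

View pics/z3.png

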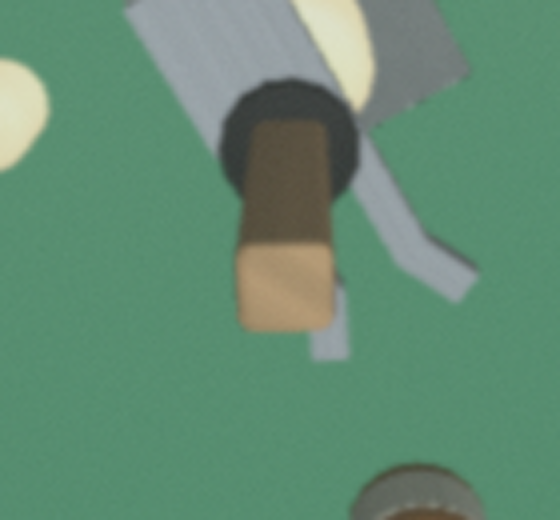

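>>> arm_command([
  [0,0,0,-0.08,-0.14,0.9,1],
  [0,0,0,0,0,0.9,1],
  [0,0,0,0,0,0.9,1],
  [0,0,0,0,0,0.9,1],
  [0,0,0,0,0,0.9,1],
])

```text
time_s: 7.05
position: [557.8, 308.9, 384.9]
orientation: [0.983, -0.184, 0.001, -0.0]
force: [1.1, -1.0, 0.3]
gripper_width: 85.5
grip_force: 0.0
```

>>> arm_command([
  [0,0,0,0,0,0.9,1],
  [0,0,0,0,0,0,1],
])

```text
time_s: 7.25
position: [557.0, 308.4, 365.0]
orientation: [0.983, -0.184, -0.001, 0.001]
force: [-0.7, -0.5, -0.0]
gripper_width: 85.3
grip_force: 0.0
```

>>> arm_command([
  [0,0,0,0,0,0,0],
  [0,0,0,0,0,0,0],
  [0,0,0,0,0,0,0],
  [0,0,0,0,0,0,0],
  [0,0,0,0,0,0,0],
], newtons=60)

```text
time_s: 7.75
position: [557.3, 309.3, 367.4]
orientation: [0.983, -0.185, 0.0, -0.0]
force: [-1.2, -0.4, 0.7]
gripper_width: 17.0
grip_force: 58.5
```

>>> arm_command([
  [0,0,0,0,0,0,0],
  [0,0,0,0,0,0,0],
  [0,0,0,0,0,0,0],
  [0,0,0,0,0,0,0],
  [0,0,0,0,0,0,0],
])

```text
time_s: 8.25
position: [557.3, 309.2, 367.4]
orientation: [0.983, -0.185, 0.0, -0.0]
force: [-0.5, -1.1, 5.2]
gripper_width: 17.2
grip_force: 58.9
```

>>> arm_command([
  [0,0,0,0,0,-0.1,0],
  [0,0,0,0,0,-0.1,0],
  [0,0,0,0,0,-0.1,0],
  [0,0,0,0,0,0,0],
])

```text
time_s: 8.65
position: [557.2, 309.3, 372.7]
orientation: [0.983, -0.185, 0.0, -0.0]
force: [-0.5, 0.6, -0.7]
gripper_width: 17.3
grip_force: 58.4
```

>>> arm_command([
  [0,0,0,-0.43,0.25,0,0],
  [0,0,0,-0.43,0.25,0,0],
  [0,0,0,0,0,0,0],
])

```text
time_s: 8.95
position: [535.6, 306.3, 372.6]
orientation: [0.983, -0.184, -0.001, 0.0]
force: [0.1, 0.7, -0.5]
gripper_width: 17.3
grip_force: 58.5
```

```bash
python3 - <<'E'
from h import *
o=[]
for n,(y,x,h,w) in {"scene":(125,325,105,105),"top":(175,110,80,90)}.items():
    im=ctrl.get_image(n)[y:y+h,x:x+w,::-1];o.append(cv2.resize(im,(390,int(h*390/w)),interpolation=cv2.INTER_CUBIC))
H=max(i.shape[0] for i in o);cv2.imwrite("pics/z4.png",np.hstack([np.pad(i,((0,H-i.shape[0]),(0,0),(0,0))) for i in o]))
E
```

```text
(no output)
```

View pics/z4.png

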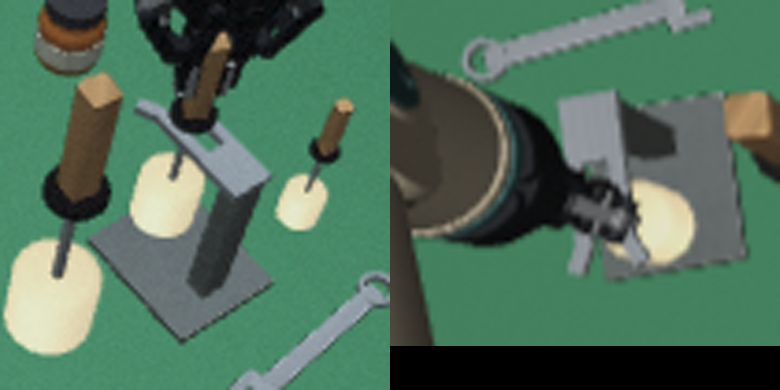

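The brush is sliding freely out of the slot and is held upright, so I continue outwards.

>>> arm_command([
  [0,0,0,-0.65,0.37,0,0],
  [0,0,0,-0.65,0.37,0,0],
  [0,0,0,-0.86,0.5,0,0],
  [0,0,0,-0.86,0.5,0,0],
  [0,0,0,-0.86,0.5,0,0],
])

```text
time_s: 9.55
position: [448.5, 292.5, 372.9]
orientation: [0.983, -0.185, 0.0, -0.0]
force: [-0.2, 0.1, -0.9]
gripper_width: 17.3
grip_force: 58.5
```

>>> arm_command([
  [0,0,0,-0.4,0.23,-1,0],
  [0,0,0,0,0,-1,0],
  [0,0,0,0,0,-1,0],
  [0,0,0,0,0,-1,0],
  [0,0,0,0,0,-1,0],
])

```text
time_s: 10.05
position: [440.0, 291.2, 473.8]
orientation: [0.983, -0.185, 0.0, -0.0]
force: [0.3, -0.2, -1.0]
gripper_width: 17.1
grip_force: 58.7
```

>>> arm_command([
  [0,0,0,0,0,-1,0],
  [0,0,0,0,0,-1,0],
  [0,0,0,0,0,0,0],
])

```text
time_s: 10.35
position: [440.6, 291.6, 515.4]
orientation: [0.983, -0.185, 0.002, -0.002]
force: [0.9, 0.8, -1.8]
gripper_width: 17.2
grip_force: 58.9
```

>>> arm_command([
  [0,0,0,0.2,0.5,0,0],
  [0,0,0,0.39,1,0,0],
  [0,0,0,0.39,1,0,0],
  [0,0,0,0.39,1,0,0],
  [0,0,0,0.39,1,0,0],
])

```text
time_s: 10.85
position: [439.5, 192.7, 511.3]
orientation: [0.983, -0.185, -0.001, 0.001]
force: [0.4, 0.2, -1.0]
gripper_width: 17.2
grip_force: 58.8
```

>>> arm_command([
  [0,0,0,0.39,1,0,0],
  [0,0,0,0.39,1,0,0],
  [0,0,0,0.39,1,0,0],
  [0,0,0,0.39,1,0,0],
  [0,0,0,0.39,1,0,0],
])

```text
time_s: 11.35
position: [439.2, 85.4, 511.4]
orientation: [0.983, -0.185, -0.001, 0.001]
force: [0.1, 0.4, -0.5]
gripper_width: 17.3
grip_force: 58.8
```

>>> arm_command([
  [0,0,0,0.82,1,0,0],
  [0,0,0,0.82,1,0,0],
  [0,0,0,0.82,1,0,0],
  [0,0,0,0.82,1,0,0],
  [0,0,0,0.82,1,0,0],
])

```text
time_s: 11.85
position: [479.4, -37.5, 511.3]
orientation: [0.983, -0.185, -0.001, 0.0]
force: [1.3, 0.4, -2.2]
gripper_width: 17.3
grip_force: 58.8
```

>>> arm_command([
  [0,0,0,0.82,1,0,0],
  [0,0,0,0.82,1,0,0],
  [0,0,0,0.82,1,0,0],
  [0,0,0,0.82,1,0,0],
  [0,0,0,0.82,1,0,0],
])

```text
time_s: 12.35
position: [519.4, -160.3, 511.2]
orientation: [0.983, -0.185, -0.001, 0.0]
force: [-0.2, -0.2, -1.0]
gripper_width: 17.3
grip_force: 58.8
```

>>> arm_command([
  [0,0,0,0.82,1,0,0],
  [0,0,0,0.82,1,0,0],
  [0,0,0,0.82,1,0,0],
  [0,0,0,0,0,0,0],
])

```text
time_s: 12.75
position: [543.1, -237.0, 510.8]
orientation: [0.982, -0.188, -0.001, 0.002]
force: [-0.7, 1.3, -1.0]
gripper_width: 17.6
grip_force: 58.8
```

>>> arm_command([
  [0,0,0,0.6,0.68,0,0],
  [0,0,0,0.6,0.68,0,0],
  [0,0,0,0.6,0.68,0,0],
  [0,0,0,0,0,0,0],
])

```text
time_s: 13.15
position: [562.0, -285.8, 511.1]
orientation: [0.982, -0.186, -0.001, 0.001]
force: [-1.3, -0.3, -1.3]
gripper_width: 17.1
grip_force: 58.7
```

>>> arm_command([
  [0,0,0,0,0,1,0],
  [0,0,0,0,0,1,0],
  [0,0,0,0,0,0.4,0],
  [0,0,0,0,0,0,0],
])

```text
time_s: 13.55
position: [562.2, -282.6, 463.1]
orientation: [0.983, -0.185, -0.002, -0.001]
force: [0.1, -0.3, -1.2]
gripper_width: 17.4
grip_force: 58.8
```

```bash
python3 - <<'E'
from h import *
import pickle
s=ctrl.get_state();print(s["position"],s["orientation"])
c=cam("wrist");pickle.dump(c,open("w5.pkl","wb"))
w=ctrl.get_image("wrist")[:,:,::-1];sc=ctrl.get_image("scene")[:,:,::-1];cv2.imwrite("pics/w5.png",w);cv2.imwrite("pics/s5.png",sc)
u=proj("scene",(561.2,-288,105));print("scene rim pred",u,"wrist rim pred",proj("wrist",(561.2,-288,105),c),"tip",proj("wrist",np.array(s["position"])-[0,0,342],c), "scene headtop",proj("scene",np.array(s["position"])-[0,0,286]))
x,y=int(u[0])-60,int(u[1])-80
a=cv2.resize(sc[y:y+120,max(x,0):x+120],(400,400),interpolation=cv2.INTER_CUBIC);b=cv2.resize(w[60:260,180:380],(400,400))
cv2.imwrite("pics/z5.png",np.hstack([a,b]));print(x,y)
E
```

```text
[ 562.21513887 -282.55248803  463.09985775] [ 9.82818641e-01 -1.84562782e-01 -1.89890250e-03 -7.01820249e-04]
scene rim pred (np.float64(182.09243601912306), np.float64(257.5288909278737)) wrist rim pred (np.float64(282.6576416124489), np.float64(185.81000820194078)) tip (np.float64(277.89765253757275), np.float64(190.3696161904741)) scene headtop (np.float64(178.99075722693948), np.float64(244.67451323559212))
122 177
```

View pics/z5.png

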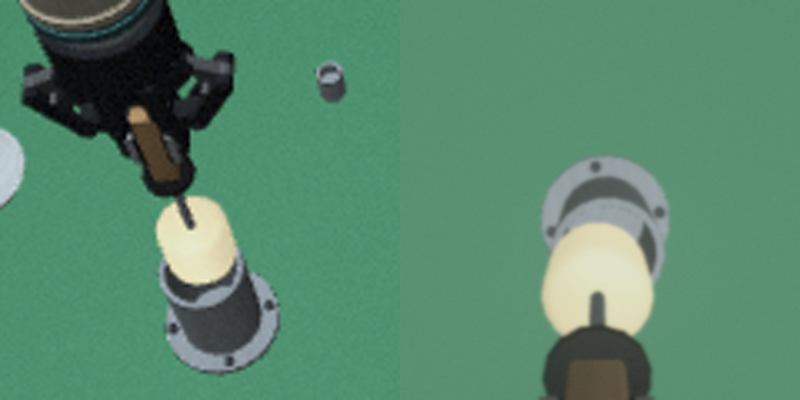

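>>> arm_command([
  [0,0,0,0.05,0.27,0,0],
  [0,0,0,0,0,0,0],
  [0,0,0,0,0,0,0],
])

```text
time_s: 13.95
position: [561.7, -289.4, 465.3]
orientation: [0.983, -0.185, 0.001, 0.0]
force: [-0.2, -0.5, -1.0]
gripper_width: 17.0
grip_force: 58.8
```

```bash
cat > head.py <<'E'
from h import *
np.set_printoptions(precision=1,suppress=True)
def pale(im,roi):
    x,y,w,h=roi;hsv=cv2.cvtColor(im[y:y+h,x:x+w],cv2.COLOR_RGB2HSV)
    m=cv2.inRange(hsv,(15,30,130),(35,160,255));n,l,st,ce=cv2.connectedComponentsWithStats(m);i=1+st[1:,4].argmax()
    b=st[i];return (x+b[0]+(b[2]-1)/2,y+b[1]+(b[3]-1)/2),b
E
python3 - <<'E'
from head import *
s=ctrl.get_state();c=cam("wrist");w=ctrl.get_image("wrist");sc=ctrl.get_image("scene")
p=np.array(s["position"])-[0,0,311];print(s["position"],s["orientation"],s["force"])
a,b=pale(sc,(130,190,120,110));print("scene",a,b,proj("scene",p),plane("scene",a,p[2]))
a,b=pale(w,(180,100,200,130));print("wrist",a,b,proj("wrist",p,c),plane("wrist",a,p[2],c))
E
```

```text
[ 561.7 -289.4  465.3] [ 1.  -0.2  0.   0. ] [-0.2 -0.5 -1. ]
scene (np.float64(177.5), np.float64(249.5)) [ 36  47  24  26 449] (np.float64(178.0342591155022), np.float64(249.62266653433807)) [ 560.8 -290.4  154.3]
wrist (np.float64(278.0), np.float64(199.5)) [  71   72   55   56 2169] (np.float64(277.586019134196), np.float64(200.05563232837298)) [ 562.1 -290.   154.3]
```

>>> arm_command([
  [0,0,0,-0.03,-0.08,0.3,0],
  [0,0,0,0,0,0.5,0],
  [0,0,0,0,0,0.5,0],
  [0,0,0,0,0,0.5,0],
  [0,0,0,0,0,0,0],
])

```text
time_s: 14.55
position: [561.3, -286.8, 426.4]
orientation: [0.983, -0.185, -0.002, -0.001]
force: [0.4, 0.4, -0.7]
gripper_width: 17.4
grip_force: 58.8
```

>>> arm_command([
  [0,0,0,0,0,0.5,0],
  [0,0,0,0,0,0.5,0],
  [0,0,0,0,0,0.5,0],
  [0,0,0,0,0,0.5,0],
  [0,0,0,0,0,0,0],
])

```text
time_s: 15.05
position: [561.3, -286.9, 386.8]
orientation: [0.983, -0.185, -0.002, -0.0]
force: [-0.2, 0.8, -1.0]
gripper_width: 17.3
grip_force: 58.8
```

>>> arm_command([
  [0,0,0,0,0,0.5,0],
  [0,0,0,0,0,0.5,0],
  [0,0,0,0,0,0.5,0],
  [0,0,0,0,0,0,0],
  [0,0,0,0,0,0,0],
])

```text
time_s: 15.55
position: [561.8, -287.2, 358.4]
orientation: [0.983, -0.185, -0.0, -0.0]
force: [0.1, -0.0, -0.8]
gripper_width: 17.3
grip_force: 58.8
```

>>> arm_command([
  [0,0,0,0,0,0.1,0],
  [0,0,0,0,0,0.1,0],
  [0,0,0,0,0,0.1,0],
  [0,0,0,0,0,0,0],
])

```text
time_s: 15.95
position: [561.7, -287.1, 352.5]
orientation: [0.983, -0.185, -0.0, -0.0]
force: [0.2, -0.5, -1.3]
gripper_width: 17.5
grip_force: 58.8
```

>>> arm_command([
  [0,0,0,0,0,0.08,0],
  [0,0,0,0,0,0,0],
])

```text
time_s: 16.15
position: [561.8, -287.2, 351.0]
orientation: [0.983, -0.185, -0.0, -0.0]
force: [-0.2, -0.2, -1.4]
gripper_width: 17.5
grip_force: 58.8
```

>>> arm_command([
  [0,0,0,0,0,0.06,0],
  [0,0,0,0,0,0,0],
])

```text
time_s: 16.35
position: [561.9, -287.3, 350.4]
orientation: [0.983, -0.185, 0.0, 0.0]
force: [0.0, 0.8, 1.5]
gripper_width: 16.9
grip_force: 59.3
```

>>> arm_command([
  [0,0,0,0,0,0.05,0],
  [0,0,0,0,0,0,0],
])

```text
time_s: 16.55
position: [562.0, -287.4, 350.3]
orientation: [0.983, -0.185, 0.001, 0.0]
force: [-1.3, 0.9, 7.8]
gripper_width: 17.6
grip_force: 60.2
```

>>> arm_command([
  [0,0,0,0,0,-0.5,0],
  [0,0,0,0,0,-0.8,0],
  [0,0,0,0,0,-0.8,0],
  [0,0,0,0,0,-0.9,0],
  [0,0,0,0,0,-0.9,0],
])

```text
time_s: 17.05
position: [561.7, -287.2, 427.7]
orientation: [0.983, -0.185, -0.0, -0.0]
force: [-0.7, -0.8, -0.7]
gripper_width: 17.1
grip_force: 58.7
```

>>> arm_command([
  [0,0,0,0,0,-0.9,0],
  [0,0,0,0,0,-0.8,0],
  [0,0,0,0,0,0,0],
  [0,0,0,0,0,0,0],
])

```text
time_s: 17.45
position: [561.7, -287.1, 460.7]
orientation: [0.983, -0.185, 0.0, -0.0]
force: [-0.3, 0.3, -1.4]
gripper_width: 17.3
grip_force: 58.7
```

```bash
python3 - <<'E'
from head import *
s=ctrl.get_state();c=cam("wrist");w=ctrl.get_image("wrist");sc=ctrl.get_image("scene")
p=np.array(s["position"])-[0,0,311];print(s["position"])
a,b=pale(sc,(130,190,120,110));print("scene",a,proj("scene",p),plane("scene",a,p[2]))
a,b=pale(w,(180,100,200,130));print("wrist",a,proj("wrist",p,c),plane("wrist",a,p[2],c))
o=cv2.imread("pics/s5.png")[:,:,::-1]
d=cv2.absdiff(o,sc)[270:300,165:215].max(2);print("cup flange diff",d.max(),(d>40).sum())
cv2.imwrite("pics/s6.png",sc[:,:,::-1])
E
```

```text
[ 561.7 -287.1  460.7]
scene (np.float64(179.5), np.float64(250.0)) (np.float64(179.24291746648998), np.float64(250.05735163180876)) [ 561.8 -286.5  149.7]
wrist (np.float64(278.0), np.float64(199.5)) (np.float64(277.6608203172632), np.float64(199.72087807686208)) [ 561.8 -287.5  149.7]
cup flange diff 10 0
```

>>> arm_command([
  [0,0,0,0,0,0.8,0],
  [0,0,0,0,0,0.8,0],
  [0,0,0,0,0,0.8,0],
  [0,0,0,0,0,0.8,0],
  [0,0,0,0,0,0.8,0],
])

```text
time_s: 18.05
position: [561.5, -287.0, 379.1]
orientation: [0.983, -0.185, -0.001, -0.0]
force: [0.3, -0.1, -1.6]
gripper_width: 17.5
grip_force: 58.8
```

>>> arm_command([
  [0,0,0,0,0,0.8,0],
  [0,0,0,0,0,0.5,0],
  [0,0,0,0,0,0.2,0],
  [0,0,0,0,0,0,0],
  [0,0,0,0,0,0.05,0],
])

```text
time_s: 18.55
position: [562.0, -287.3, 350.3]
orientation: [0.983, -0.185, 0.0, 0.0]
force: [0.8, 1.0, 6.3]
gripper_width: 17.4
grip_force: 59.6
```

>>> arm_command([
  [0,0,0,0,0,0.06,0],
  [0,0,0,0,0,0,0],
])

```text
time_s: 18.75
position: [562.0, -287.4, 350.3]
orientation: [0.983, -0.185, 0.001, 0.0]
force: [-1.0, 1.1, 7.6]
gripper_width: 17.3
grip_force: 60.1
```

>>> arm_command([
  [0,0,0,0,0,-0.5,0],
  [0,0,0,0,0,-0.8,0],
  [0,0,0,0,0,-0.8,0],
  [0,0,0,0,0,-0.9,0],
  [0,0,0,0,0,-0.9,0],
])

```text
time_s: 19.25
position: [561.8, -287.2, 427.8]
orientation: [0.983, -0.185, 0.0, 0.0]
force: [-0.3, -0.1, -1.0]
gripper_width: 17.5
grip_force: 58.7
```

>>> arm_command([
  [0,0,0,0,0,-0.9,0],
  [0,0,0,0,0,-0.8,0],
  [0,0,0,0,0,0,0],
  [0,0,0,0,0,0,0],
])

```text
time_s: 19.65
position: [561.7, -287.1, 460.7]
orientation: [0.983, -0.185, 0.0, 0.0]
force: [0.1, -0.2, -1.2]
gripper_width: 17.4
grip_force: 58.7
```

>>> arm_command([
  [0,0,0,0,0,0.8,0],
  [0,0,0,0,0,0.8,0],
  [0,0,0,0,0,0.8,0],
  [0,0,0,0,0,0.8,0],
  [0,0,0,0,0,0.8,0],
])

```text
time_s: 20.15
position: [561.4, -286.9, 378.7]
orientation: [0.983, -0.185, -0.001, -0.0]
force: [0.1, 0.4, -0.0]
gripper_width: 17.6
grip_force: 58.7
```

>>> arm_command([
  [0,0,0,0,0,0.8,0],
  [0,0,0,0,0,0.5,0],
  [0,0,0,0,0,0.2,0],
  [0,0,0,0,0,0,0],
  [0,0,0,0,0,0.05,0],
])

```text
time_s: 20.65
position: [562.0, -287.3, 350.3]
orientation: [0.983, -0.185, 0.0, 0.0]
force: [-0.9, -0.5, 8.0]
gripper_width: 17.2
grip_force: 59.7
```

>>> arm_command([
  [0,0,0,0,0,0.06,0],
  [0,0,0,0,0,0,0],
])

```text
time_s: 20.85
position: [562.0, -287.4, 350.3]
orientation: [0.983, -0.185, 0.001, 0.0]
force: [-1.4, 1.7, 10.3]
gripper_width: 17.3
grip_force: 60.4
```

>>> arm_command([
  [0,0,0,0,0,-0.5,0],
  [0,0,0,0,0,-0.8,0],
  [0,0,0,0,0,-0.8,0],
  [0,0,0,0,0,-0.9,0],
  [0,0,0,0,0,-0.9,0],
])

```text
time_s: 21.35
position: [561.7, -287.1, 427.4]
orientation: [0.983, -0.185, -0.0, -0.0]
force: [-0.6, -0.1, -1.0]
gripper_width: 17.4
grip_force: 58.7
```

>>> arm_command([
  [0,0,0,0,0,-0.9,0],
  [0,0,0,0,0,-1,0],
  [0,0,0,0,0,-1,0],
  [0,0,0,0,0,-1,0],
  [0,0,0,0,0,-0.2,0],
])

```text
time_s: 21.85
position: [562.1, -287.5, 511.3]
orientation: [0.983, -0.185, 0.002, 0.001]
force: [0.8, 0.4, -1.3]
gripper_width: 17.2
grip_force: 58.7
```

>>> arm_command([
  [0,0,0,-0.82,-1,0,0],
  [0,0,0,-0.82,-1,0,0],
  [0,0,0,-0.82,-1,0,0],
  [0,0,0,-0.82,-1,0,0],
  [0,0,0,-0.82,-1,0,0],
])

```text
time_s: 22.35
position: [521.1, -163.2, 507.7]
orientation: [0.983, -0.185, -0.001, -0.0]
force: [-1.0, 0.5, -1.3]
gripper_width: 17.3
grip_force: 58.8
```

>>> arm_command([
  [0,0,0,-0.82,-1,0,0],
  [0,0,0,-0.82,-1,0,0],
  [0,0,0,-0.82,-1,0,0],
  [0,0,0,-0.82,-1,0,0],
  [0,0,0,-0.82,-1,0,0],
])

```text
time_s: 22.85
position: [480.9, -40.3, 507.9]
orientation: [0.983, -0.185, -0.0, 0.0]
force: [0.3, 0.6, -0.5]
gripper_width: 17.3
grip_force: 58.8
```

>>> arm_command([
  [0,0,0,-0.82,-1,0,0],
  [0,0,0,-0.82,-1,0,0],
  [0,0,0,-0.82,-1,0,0],
  [0,0,0,-0.82,-1,0,0],
  [0,0,0,-0.82,-1,0,0],
])

```text
time_s: 23.35
position: [440.9, 82.6, 508.0]
orientation: [0.983, -0.185, -0.0, 0.0]
force: [0.1, 0.1, -1.2]
gripper_width: 17.5
grip_force: 58.8
```

>>> arm_command([
  [0,0,0,-0.39,-1,0,0],
  [0,0,0,-0.39,-1,0,0],
  [0,0,0,-0.39,-1,0,0],
  [0,0,0,-0.39,-1,0,0],
  [0,0,0,-0.39,-1,0,0],
])

```text
time_s: 23.85
position: [441.3, 189.8, 507.9]
orientation: [0.983, -0.185, -0.0, 0.0]
force: [-0.7, 0.5, -0.6]
gripper_width: 17.4
grip_force: 58.8
```

>>> arm_command([
  [0,0,0,-0.39,-1,0,0],
  [0,0,0,-0.39,-1,0,0],
  [0,0,0,-0.39,-1,0,0],
  [0,0,0,-0.2,-0.5,0,0],
  [0,0,0,0,0,0,0],
])

```text
time_s: 24.35
position: [441.1, 265.4, 507.9]
orientation: [0.983, -0.184, -0.0, 0.0]
force: [-0.1, -0.0, -0.9]
gripper_width: 17.8
grip_force: 58.8
```

>>> arm_command([
  [0,0,0,-0.26,-0.58,0.3,0],
  [0,0,0,-0.26,-0.58,0.8,0],
  [0,0,0,0,0,1,0],
  [0,0,0,0,0,1,0],
  [0,0,0,0,0,1,0],
])

```text
time_s: 24.85
position: [440.3, 289.1, 425.4]
orientation: [0.983, -0.185, 0.0, 0.0]
force: [-0.9, 0.4, 0.0]
gripper_width: 17.6
grip_force: 58.8
```

>>> arm_command([
  [0,0,0,0,0,1,0],
  [0,0,0,0,0,1,0],
  [0,0,0,0,0,0.6,0],
  [0,0,0,0,0,0,0],
  [0,0,0,0,0,0,0],
])

```text
time_s: 25.35
position: [440.5, 289.5, 374.8]
orientation: [0.983, -0.185, 0.0, -0.0]
force: [-0.2, 0.0, -0.8]
gripper_width: 17.6
grip_force: 58.7
```

```bash
python3 - <<'E'
from head import *
s=ctrl.get_state();c=cam("wrist");print(s["position"],s["orientation"],s["force"])
w=ctrl.get_image("wrist");sc=ctrl.get_image("scene");cv2.imwrite("pics/s7.png",sc[:,:,::-1]);cv2.imwrite("pics/w7.png",w[:,:,::-1])
p=np.array(s["position"])-[0,0,311];u=proj("scene",p);print(u)
a,b=pale(sc,(int(u[0])-20,int(u[1])-20,40,40));print("scene",a,b,plane("scene",a,p[2]))
a,b=pale(w,(180,100,200,130));print("wrist",a,proj("wrist",p,c),plane("wrist",a,p[2],c))
E
```

```text
[440.5 289.5 374.8] [ 1.  -0.2  0.  -0. ] [-0.2  0.  -0.8]
(np.float64(349.2041202604256), np.float64(155.90303993946287))
scene (np.float64(349.5), np.float64(154.0)) [ 12  10  18  19 137] [434.6 294.1  63.8]
wrist (np.float64(278.0), np.float64(199.5)) (np.float64(277.73345940817234), np.float64(199.83036795961777)) [440.8 289.1  63.8]
```

>>> arm_command([
  [0,0,0,-0.02,-0.06,0.08,0],
  [0,0,0,0.86,-0.51,0,0],
  [0,0,0,0.86,-0.51,0,0],
  [0,0,0,0.43,-0.25,0,0],
  [0,0,0,0,0,0,0],
])

```text
time_s: 25.95
position: [490.7, 298.8, 373.1]
orientation: [0.983, -0.185, 0.001, -0.0]
force: [-0.4, -0.5, -0.8]
gripper_width: 17.3
grip_force: 58.8
```

>>> arm_command([
  [0,0,0,0.43,-0.25,0,0],
  [0,0,0,0.43,-0.25,0,0],
  [0,0,0,0.43,-0.25,0,0],
  [0,0,0,0,0,0,0],
  [0,0,0,0,0,0,0],
])

```text
time_s: 26.45
position: [519.1, 303.4, 372.7]
orientation: [0.983, -0.185, -0.0, 0.0]
force: [1.1, 0.3, -1.4]
gripper_width: 17.5
grip_force: 58.8
```

>>> arm_command([
  [0,0,0,0.43,-0.25,0,0],
  [0,0,0,0.43,-0.25,0,0],
  [0,0,0,0.43,-0.25,0,0],
  [0,0,0,0.34,-0.2,0,0],
  [0,0,0,0,0,0,0],
])

```text
time_s: 26.95
position: [557.7, 309.2, 372.7]
orientation: [0.983, -0.185, 0.001, -0.0]
force: [-0.5, 0.3, -1.6]
gripper_width: 17.5
grip_force: 58.8
```

>>> arm_command([
  [0,0,0,0,0,0.1,0],
  [0,0,0,0,0,0.1,0],
  [0,0,0,0,0,0.03,0],
  [0,0,0,0,0,0,0],
])

```text
time_s: 27.35
position: [556.1, 309.3, 368.2]
orientation: [0.983, -0.185, -0.0, 0.0]
force: [0.3, 0.0, -0.7]
gripper_width: 17.4
grip_force: 58.8
```

>>> arm_command([
  [0,0,0,0.05,-0.03,0.04,0],
  [0,0,0,0,0,0,0],
])

```text
time_s: 27.55
position: [557.6, 309.6, 367.6]
orientation: [0.983, -0.185, 0.0, -0.0]
force: [0.3, 0.3, -0.9]
gripper_width: 17.3
grip_force: 58.8
```

>>> arm_command([
  [0,0,0,0,0,0.03,0],
  [0,0,0,0,0,0,0],
])

```text
time_s: 27.75
position: [557.6, 309.5, 367.5]
orientation: [0.983, -0.185, 0.0, -0.0]
force: [-1.2, -1.0, 3.0]
gripper_width: 17.3
grip_force: 59.3
```

>>> arm_command([
  [0,0,0,0,0,0,0.35],
  [0,0,0,0,0,0,0.5],
  [0,0,0,0,0,0,0.7],
  [0,0,0,0,0,0,0.8],
  [0,0,0,0,0,0,0.8],
], newtons=20)

```text
time_s: 28.25
position: [557.5, 309.5, 366.8]
orientation: [0.983, -0.185, -0.0, 0.0]
force: [-0.2, -0.3, -0.4]
gripper_width: 68.4
grip_force: 0.0
```

>>> arm_command([
  [0,0,0,0,0,-0.3,0.8],
  [0,0,0,0,0,-0.8,0.8],
  [0,0,0,0,0,-1,0.8],
  [0,0,0,0,0,-1,0.8],
  [0,0,0,0,0,-1,0.8],
])

```text
time_s: 28.75
position: [557.5, 309.5, 450.2]
orientation: [0.983, -0.185, 0.0, -0.0]
force: [0.3, -0.1, 0.7]
gripper_width: 68.3
grip_force: 0.0
```

>>> arm_command([
  [0,0,0,0,0,-1,0.8],
  [0,0,0,0,0,-1,0.8],
  [0,0,0,0,0,-1,0.8],
  [0,0,0,0,0,-1,0.8],
  [0,0,0,0,0,0,0.8],
])

```text
time_s: 29.25
position: [557.9, 309.7, 532.5]
orientation: [0.983, -0.185, 0.002, -0.002]
force: [-0.5, 0.0, 0.2]
gripper_width: 68.7
grip_force: 0.0
```

```bash
python3 - <<'E'
from h import *
s=ctrl.get_state();print(s["position"],s["time_s"])
c=cam("wrist");w=ctrl.get_image("wrist")[:,:,::-1];sc=ctrl.get_image("scene")[:,:,::-1]
for z in(250,166):print(z,proj("wrist",(557.6,307.9,z),c))
print("moved px outside arm:",(cv2.absdiff(sc,cv2.imread("pics/scene0.png")).max(2)[230:,:]>60).sum())
a=cv2.resize(sc[125:230,325:430],(400,400),interpolation=cv2.INTER_CUBIC);b=cv2.resize(w[130:270,200:340],(400,400),interpolation=cv2.INTER_CUBIC)
cv2.imwrite("pics/z8.png",np.hstack([a,b]))
E
```

```text
[557.90567735 309.74050886 532.49114343] 29.25
250 (np.float64(281.2216614849409), np.float64(209.6402928464683))
166 (np.float64(280.82638860797624), np.float64(186.99000000799515))
moved px outside arm: 0
```

View pics/z8.png

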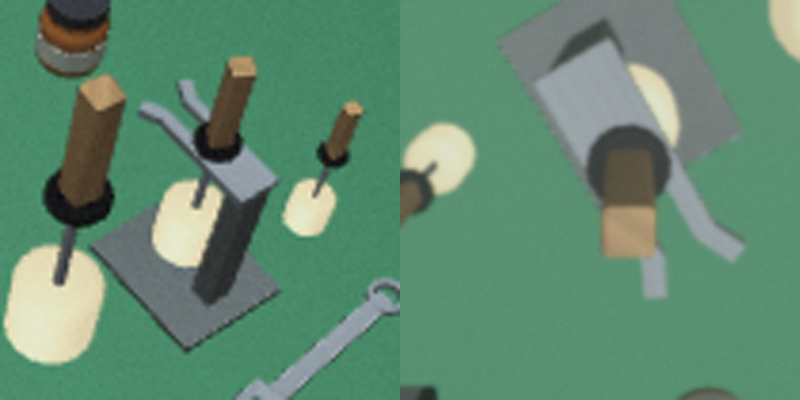

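The brush hangs upright in the fork just as at the start, the cup and bystanders haven't moved, and the gripper is clear, so I'm handing in.

```bash
python3 -c "
from bench import ctrl
print(ctrl.finish_job())"
```

```text
the job is handed in; nothing more can be done
None
```

The job is handed in at about 29 s: the deep cup was scrubbed to its floor three times, the brush hangs back in its fork as at the start, and no movement of the cup or bystanders showed in the pictures.

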